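# Zero the cell tester with the dummy cell from the lidded pot

### The arm

A 6-joint arm with a two-finger parallel gripper is mounted at the origin on the work surface. World frame = base frame: x ahead of the robot, y to its left, z up, the work surface at z = 0. Lengths are in mm, angles in rad, forces in N, time in s.
With the tool pointing down it reaches from about 400 to 925 mm from the base axis. Payload 12.5 kg.
Tool frame: the origin (TCP) lies midway between the tips of the shut fingers; the grasp point (between the pads) lies 19 mm behind it; z points along the fingers, y is the line along which they close (so a half turn about z gives the same grasp; the last joint's range is limited). The gripper opens to 95 mm and grips with 3 to 60 N. Pads are 20 mm wide; open, the fingers measure 119 mm over their backs; the gripper's body (75 mm by 180 mm) begins 59 mm behind the grasp point.
Start: joints at [-1.208, 0.491, 1.559, -0, 1.092, -0.106], TCP at [282.411, -557.58, 174.761] pointing down, gripper open.
Joint ranges: [-3.1, 3.1], [-0.84, 2.19], [0.05, 2.79], [-1.13, 4.28], [0.06, 2.93], [-2.69, 2.69]. Speed limits (rad/s): [2.22, 2.22, 2.79, 3.14, 3.14, 3.14].

### API

Orientations are given as [roll, pitch, yaw] about the fixed x, y, z axes, in that order (R = Rz(yaw) Ry(pitch) Rx(roll)).
In Python, from cell import env gives the robot as it stands.
- The arm moves only by the tool carry_out, never from a script. Its argument "series" is a list of rows, each a list of 4 numbers: the shift along the world's x, y, z normalised to -1 to 1, where 1 is 5 cm, then the turn about the world's z normalised to -1 to 1, where 1 is 6 degrees. In form: [[x, y, z, turn], ...]. A call has exactly 5 rows; each row shifts and turns the commanded pose from where the row before left it; what a row does not reach is not made up. A row lasts 1/10 s, in which the tool goes at most 50 mm and 8.59 degrees, less where a joint would pass 70% of its speed; a pose out of reach is approached as far as the arm can. A call with a number of a shift or a turn outside -1 to 1 is refused whole. A call with a gripper value outside its range is refused whole. "fingers" is the closure, from -1 (fully open) to 1 (shut), set as the call begins (left out, the last holds). The fingers move at their own pace and stop on an object; the grip force is fixed at half the most. Time passes only in rows, so rows that do not move let the fingers close, or fill a call up. It gives the time, the measured TCP pose, the force, the opening and the grip force at its end, in the units of the state.
- env.state(): the state, without advancing time (a new reading comes with each control period).
- env.read_camera(name): name is "scene" or "top"; returns the picture (384x512x3 uint8, red, green, blue); there is no depth.
- env.calibration(name): a dict with "K" (3x3 intrinsics, pixels), "pose" (4x4, takes a point from camera to world coordinates). Camera axes: x right, y down, z forward; pixel columns grow to the right and rows downward; lengths in mm; the calibration is good to about 2 mm. A picture is of the moment at which its call begins. calibration takes no time and is no camera call.
- env.job_done(): hands the job in; it is judged then, once.
Trained networks look in the newest picture that a camera, given by its name, has taken for a name from the list of things; names that differ only in an ending like _2 or _b are one class to them, and where a whole thing is asked for, a point or a joint stands for the part that bears it (a point fixed in the world has none). Each returns a list of dicts, best first, with "conf" (0 to 1); they miss things now and then, are a little off and sometimes report something else, mostly with a low value. They report only what shows in the picture. A call takes as long as a camera call.
- env.look_for(camera, label): "position" ([row, column] as shares, 0 to 1, of the picture: columns of its width, rows of its height, amid what is visible of it).
The state is a dict: "t": time; "joints": joint angles; "qvel": joint speeds; "tau": joint torques, N m; "eef_pos": TCP position; "tcp_rot": TCP orientation; "ft_force": force on the tool from outside, world axes, zero at the start; "moment": the same for the moment, N m; "opening": opening from 0.0 (shut) to 1.0 (fully open); "grip_force": force on a finger pad.
Only numpy, scipy, OpenCV 4.12 (cv2) and the standard library are available. Lean on these libraries where they do the work, as an engineer would, in place of code of your own. Each camera call takes 0.05 s, during which the arm holds its last target. There are 200 camera calls.

### The job

Zero the cell tester: lift the lid off the steel pot by its knob and set it down gently, knob up, wholly on the black rubber mat. Then take the metal dummy cell out of the pot and lay it gently in the tester's cradle between the two brass contacts, and last lower the tester's clear guard by its bar handle, gently and without letting it drop, until it is fully closed. Do not push the pot around or disturb the other things on the bench.

Things in the scene. Friction and masses are not known exactly. Their poses are not given: they have to be found in the camera images.
- pot: Round open steel pot standing on the bench, outer diameter 150, inner 144, height 60, floor 5 thick. Origin: centre of its underside, z up. Two low black ridges (4 high, 50 long, 3 wide, at y = +-13) along its x axis on the floor keep the dummy cell from rolling. 1.2 kg, not fixed.
- lid: Loose round steel lid lying on the pot: flat disc of diameter 160, 4 thick, over a plug of diameter 134, 6 deep that hangs inside the rim. Origin: centre of the plug's underside, z up; disc top 10 above it (a slight boss to 13.5 in the middle). About 0.2 to 0.4 kg. On the pot the origin lies 54 above the pot's underside.
- lid_knob (a point): Centre of the lid's black cylindrical knob, diameter 30, 22 high, on a stem of diameter 14; 37 above the lid's origin, 27 above its disc. Axes as the lid.
- bar: Metal dummy cell: smooth aluminium cylinder, diameter 32, length 80, both ends alike, lying on the pot's floor under the lid. Origin: its centre (21 above the pot's underside); its x axis is the cylinder's axis. About 0.13 to 0.25 kg.
- mat: Black rubber mat fixed on the bench, 220 x 220, 3 thick, empty at the start. Origin: centre of its underside, z up.
- tester: Cell tester fixed on the bench: grey base 150 x 150, 30 high; origin: centre of its underside, front to its -x, z up. On it a cradle of two black V supports, two brass contact blocks (tops at 64), two front posts (radius 5, at x = -45, y = +-55, tops at 85) and two hinge posts at the rear (x = 68, y = +-60, tops at 94).
- cradle (a point): Where the dummy cell's centre belongs: (-5, 0, 56) in the tester's frame. The cell lies along the tester's x axis, either way round, in two 45 degree V supports (10 thick, 28 before and behind this point along x, tops 4 lower than it, 19 out to each side); between them fingers have room down to the base top, 26 lower. The brass contacts' inner faces are 49 before and behind it.
- guard (a joint): Angle (rad) of the clear guard: 0 = closed, level, on its stop; about 1.57 = upright; at most 1.9. Starts open, stays by friction when steep, falls shut by itself if let go below about 0.9. 0.22 kg.
- guard_hinge (a point): Middle of the guard's hinge line, at (65, 0, 88) in the tester's frame; the line runs along the tester's y axis, at the rear.
- guard_handle (a point): Middle of the guard's handle, a round steel bar, diameter 10, 120 long, parallel to the hinge line and 165 from it, 45 beyond the edge of the clear panel (120 long, 130 wide, 5 thick), on two legs at y = +-55. At guard angle a it is at (65 - 165 cos a, 0, 88 + 165 sin a) in the tester's frame; being round it can turn between the fingers.
- bottle: Bystander: white plastic bottle, diameter 52, height 120, at the far side of the bench. Origin: centre of its underside.
- tape: Bystander: roll of tape lying flat, outer diameter 100, 24 high. Origin: centre of its underside.
- bin: Bystander: open plastic bin, 90 x 90, 50 high. Origin: centre of its underside.
- driver: Bystander: screwdriver 190 long lying on the bench. Origin: underside of its middle.

How it is judged (in metres and radians):
On the way, in this order (a step that is already met when the one before it is completed fails the run):
1. the lid lies knob up on the mat, let go (x of lid in the frame of mat between -0.036 and 0.036 m and y of lid in the frame of mat between -0.036 and 0.036 m and z of lid in the frame of mat below 0.008 m and angle between lid's own z axis and vertical below 0.08 rad and height (world z) of lid_knob above 0.03 m and linear speed of lid below 0.03 m/s and contact force between lid and the fingers below 0.1 N), for 0.2 s.
2. the dummy cell lies in the cradle, let go, with the guard still open (horizontal distance between bar and cradle below 0.013 m and z of bar in the frame of cradle between -0.004 and 0.004 m and angle between the x axis of bar and the x axis of tester, either way round below 0.1 rad and linear speed of bar below 0.03 m/s and contact force between bar and the fingers below 0.1 N and value of joint guard above 0.8 rad), for 0.2 s.
3. the guard is fully closed (value of joint guard below 0.04 rad), for 0.2 s.
At the end, for the whole second after the job is handed in: The lid lies flat and knob up wholly on the mat (centre within 36 mm of the mat's centre along each of its sides), the dummy cell lies in the tester's cradle (centre within 13 mm in plan and 4 mm in height, along the cradle), the guard is closed (below 0.04 rad), all let go and at rest (all of step 1 and horizontal distance between bar and cradle below 0.013 m and z of bar in the frame of cradle between -0.004 and 0.004 m and angle between the x axis of bar and the x axis of tester, either way round below 0.1 rad and linear speed of bar below 0.03 m/s and contact force between bar and the fingers below 0.1 N and value of joint guard below 0.04 rad); the robot touches nothing.
It fails at once if the lid is dropped onto the mat (faster than 0.5 m/s within 12 mm of it) (z of lid in the frame of mat below 0.015 m and horizontal distance between lid and mat below 0.12 m and linear speed of lid above 0.5 m/s).
It fails at once if the dummy cell is dropped into the cradle (faster than 0.5 m/s within 15 mm of its place) (distance between bar and cradle below 0.015 m and linear speed of bar above 0.5 m/s).
It fails at once if the guard slams: faster than 2.5 rad/s within 0.25 rad of its stop (value of joint guard below 0.25 rad and velocity of joint guard below -2.5 rad/s).
It fails at once if the pot is pushed more than 40 mm or tipped (distance of pot from where it was at the start of the episode above 0.04 m or angle between pot's own z axis and vertical above 0.35 rad).
It fails at once if a bystander is moved more than 30 mm (distance of any of bottle, tape, bin, driver from where it was at the start of the episode above 0.03 m).
It also fails if it takes over 72 s, if anything falls off the work surface, if the arm or the gripper's body presses on something with over 40 N, if the wrist force passes 120 N, or if a joint passes its speed limit or range.

## Working session

There is one attempt and no reset: what is moved stays moved. The work goes in short steps, Python scripts to look and compute and a tool call to move; the robot and the scene stay as the last step left them, time stands still between calls to the robot, and variables do not carry over. Pictures are saved under pics/ and viewed, at most 10 in all, crops included, and the job is handed in when it is done.

Besides the shell and the picture viewer there is one more tool, called as name(argument=value, ...), one argument or row to a line, values as JSON. carry_out: Moves the arm, as the interface text tells. Its arguments: {"type":"object","properties":{"series":{"type":"array","items":{"type":"array","items":{"type":"number","minimum":-1,"maximum":1}}},"fingers":{"type":"number"}},"required":["series"]}

```bash
mkdir -p pics; ls; python3 - <<'E'
from cell import env
import cv2, numpy as np
for c in("top","scene"):
    im=env.read_camera(c); cv2.imwrite(f"pics/{c}0.png",cv2.resize(im[:,:,::-1],(800,600),interpolation=cv2.INTER_CUBIC))
    k=env.calibration(c); print(c,np.round(k["K"],1).tolist(),np.round(k["pose"],3).tolist())
    for l in["pot","lid","lid_knob","mat","tester","guard_handle","tape","bin","bottle","driver"]:
        r=env.look_for(c,l); print(l,[(round(d["conf"],2),round(d["position"][0]*384,1),round(d["position"][1]*512,1)) for d in r[:2]])
print(env.state())
E
```

```text
pics
top [[461.6, 0.0, 251.8], [0.0, 461.6, 192.9], [0.0, 0.0, 1.0]] [[0.015, -0.982, 0.19, 407.115], [-1.0, -0.02, -0.024, 20.562], [0.027, -0.19, -0.981, 1118.176], [0.0, 0.0, 0.0, 1.0]]
pot []
lid [(0.58, 224.4, 249.5)]
lid_knob [(0.72, 223.2, 247.2)]
mat [(0.6, 222.2, 132.1)]
tester [(0.83, 219.6, 365.0)]
guard_handle [(0.83, 187.3, 379.7)]
tape [(0.84, 112.9, 217.4)]
bin [(0.97, 137.6, 160.0)]
bottle [(0.67, 121.6, 297.7)]
driver [(0.95, 126.6, 363.7)]
scene [[397.2, 0.0, 251.9], [0.0, 397.2, 194.7], [0.0, 0.0, 1.0]] [[-0.551, 0.479, -0.683, 1241.354], [0.834, 0.296, -0.465, 411.588], [-0.02, -0.826, -0.563, 598.319], [0.0, 0.0, 0.0, 1.0]]
pot [(0.59, 211.5, 272.6)]
lid [(0.71, 191.3, 274.0)]
lid_knob [(0.55, 188.0, 272.5)]
mat [(0.69, 253.3, 383.8), (0.54, 156.9, 178.2)]
tester [(0.93, 158.0, 177.3), (0.68, 254.1, 384.3)]
guard_handle [(0.74, 140.4, 169.7)]
tape [(0.69, 269.4, 241.8)]
bin [(0.63, 292.2, 308.7)]
bottle [(0.69, 236.0, 164.6)]
driver [(0.8, 223.9, 115.9)]
{'t': 1.1, 'joints': array([-1.20761881e+00,  4.90916539e-01,  1.55891477e+00,  1.06511601e-05,
        1.09170341e+00, -1.05611001e-01]), 'qvel': array([-0.00097061, -0.0005853 , -0.00214506, -0.00050239, -0.00027969,
        0.00025933]), 'tau': array([ 8.61873614e-04, -6.12470627e+01, -2.58428961e+01,  6.93727797e-02,
        4.46591503e-02,  1.56935619e-05]), 'eef_pos': array([ 282.39973941, -557.57554026,  174.74556977]), 'tcp_rot': array([ 3.14153404e+00, -3.29198791e-06,  4.68783603e-01]), 'ft_force': array([ 0.84670954, -0.82327778,  1.28709768]), 'moment': array([ 0.01800245, -0.00441851, -0.02722212]), 'grip_force': 0.0, 'opening': 0.9978786716634517}
```

View pics/top0.png

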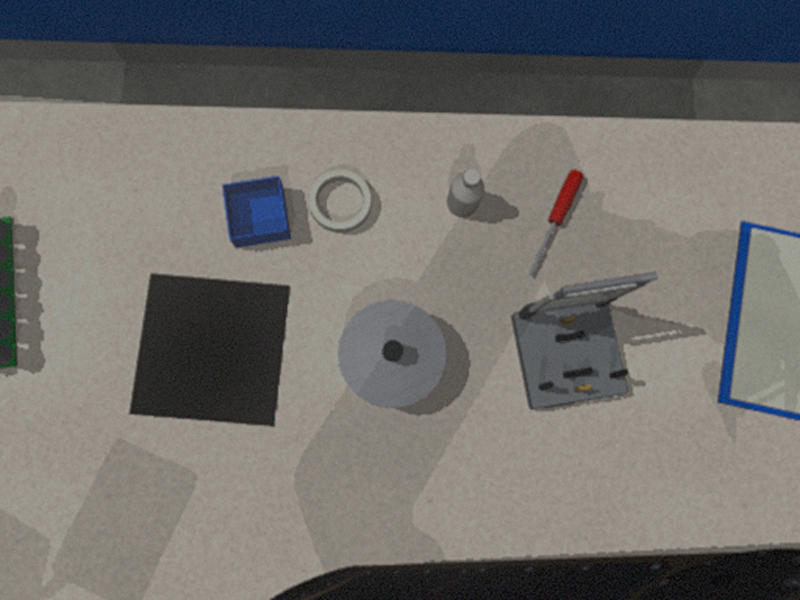

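View pics/scene0.png

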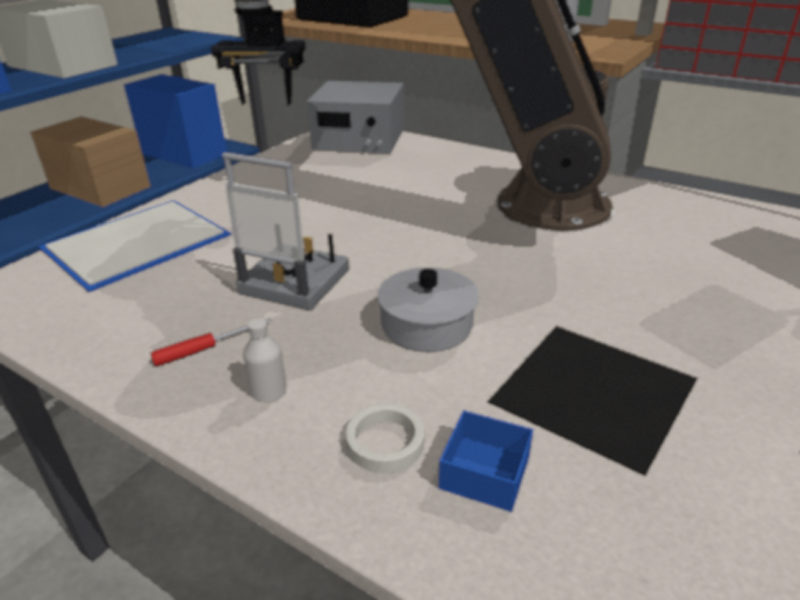

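The top view shows the lid at (392,353), the mat corners at (150,274), (289,287), (274,426) and (131,412), and the tester's front at the bottom, around (533,408)–(630,392), with its guard upright. The scene view agrees. Next I turn these pixels into positions and enlarge the tester.

```bash
cat > h.py <<'E'
from cell import env
import cv2, numpy as np
from scipy.optimize import least_squares
C={c:env.calibration(c) for c in("top","scene")}
def ray(c,u,v,z):
    P=np.array(C[c]["pose"]);d=P[:3,:3]@np.linalg.inv(C[c]["K"])@[u,v,1]
    return (P[:3,3]+d*(z-P[2,3])/d[2])
def proj(c,X):
    P=np.linalg.inv(C[c]["pose"]);q=(P[:3,:3]@np.atleast_2d(X).T+P[:3,3:]);q=np.array(C[c]["K"])@q
    return (q[:2]/q[2]).T
E
python3 - <<'E'
from h import *
s=1.5625
m=np.array([ray("top",u/s,v/s,3)[:2] for u,v in[(150,274),(289,287),(274,426),(131,412)]]);print("mat",m.round().tolist(),m.mean(0))
print([np.linalg.norm(m[i]-m[i-1]).round() for i in range(4)])
im=env.read_camera("top")
print("lid disc",ray("top",392/s,353/s,64)); print("knob top",ray("top",393/s,350/s,102))
print("knob nets",ray("top",247.2,223.2,92),ray("scene",272.5,188,92))
b=np.array([ray("top",u/s,v/s,30)[:2] for u,v in[(533,408),(630,392),(513,318)]]);print("base",b.round().tolist())
print("handle mid z253",ray("top",379.7,187.3,252),ray("scene",260/s,160/s,252), ray("scene",169.7,140.4,252))
crop=im[165:270,320:430,::-1];cv2.imwrite("pics/t1.png",cv2.resize(crop,None,fx=5.6,fy=5.6,interpolation=cv2.INTER_CUBIC))
E
```

```text
mat [[660.0, 377.0], [643.0, 158.0], [427.0, 171.0], [445.0, 388.0]] [543.61771893 273.53572428]
[np.float64(215.0), np.float64(219.0), np.float64(216.0), np.float64(217.0)]
lid disc [534.33806502  -4.47415051  64.        ]
knob top [534.04845159  -4.92345543 102.        ]
knob nets [536.91819115   4.51498765  92.        ] [579.116999   18.9841895  92.       ]
base [[459.0, -218.0], [486.0, -367.0], [596.0, -191.0]]
handle mid z253 [ 591.13276659 -247.71722402  252.        ] [ 603.22604297 -262.01688065  252.        ] [ 748.60838394 -114.98639003  252.        ]
```

View pics/t1.png

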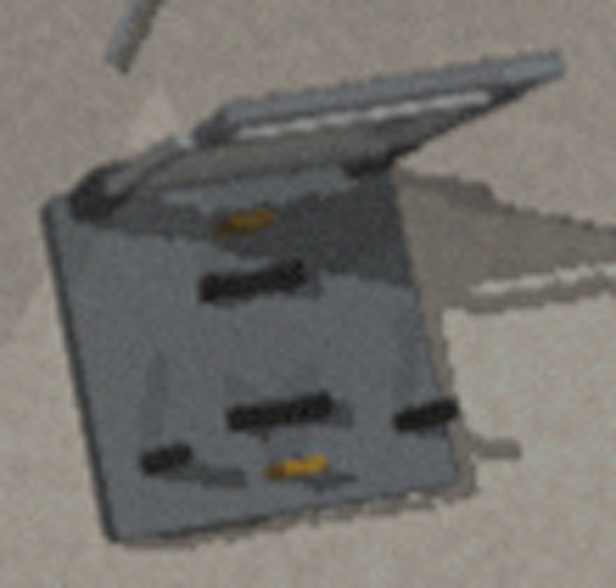

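The crop shows front post tops near (180,456) and (446,408), V supports at (280,410) and (253,282), contacts at (302,464) and (252,220), and handle ends at (222,112) and (556,64). Next I fit the tester pose to these.

```bash
python3 - <<'E'
from h import *
T=[((-75,75,30),(116,536)),((-75,-75,30),(466,485)),((75,75,30),(50,203)),((-33,0,52),(282,408)),((23,0,52),(255,279)),((-45,55,85),(178,456)),((-45,-55,85),(446,409))]
pts=np.array([t[0] for t in T],float);uv=np.array([t[1] for t in T])/5.6+[320,165]
H=np.array([(222,112),(556,64)])/5.6+[320,165]
def place(p,X):
    c,s=np.cos(p[2]),np.sin(p[2]);return np.c_[p[0]+c*X[:,0]-s*X[:,1],p[1]+s*X[:,0]+c*X[:,1],X[:,2]]
def f(p):
    a=p[3];h=np.array([(65-165*np.cos(a),y,88+165*np.sin(a)) for y in(60,-60)])
    return (np.r_[proj("top",place(p,pts))-uv,proj("top",place(p,h))-H]).ravel()
r=least_squares(f,[535,-280,.15,1.57],loss="soft_l1",f_scale=1)
p=r.x;print(p.round(3));print(f(p).round(1).reshape(-1,2).tolist())
a=p[3]
print("cradle",place(p,np.array([[-5,0,56.]])),"hinge",place(p,np.array([[65,0,88.]])),"handle",place(p,np.array([[65-165*np.cos(a),0,88+165*np.sin(a)]])))
q=place(p,np.array([[65-165*np.cos(a),y,88+165*np.sin(a)] for y in(60,-60)]));print("scene handle (x1.56)",(proj("scene",q)*1.5625).round())
s=1.5625
for n,u,v,z in[("bin",256,210,40),("tape",340,200,24),("bottle",466,190,60)]:print(n,ray("top",u/s,v/s,z).round())
E
```

```text
[ 5.44573e+02 -2.78098e+02  1.77000e-01  1.54600e+00]
[[0.0, 1.2], [-0.6, -0.0], [-0.5, -1.5], [0.3, 0.4], [0.2, -0.1], [0.3, -0.4], [-0.1, 0.2], [-0.1, 0.4], [0.3, -0.5]]
cradle [[ 539.65176861 -278.97926878   56.        ]] hinge [[ 608.55473983 -266.63501681   88.        ]] handle [[ 604.45240574 -267.36996691  252.94735737]]
scene handle (x1.56) [[291. 164.]
 [224. 154.]]
bin [756. 210.  40.]
tape [781.  81.  24.]
bottle [ 790. -115.   60.]
```

The fit is good to about 1 px: tester at (545,-278), yaw 0.177, guard about 1.55. The knob is at (534,-5) and the mat centre at (544,273). Moving over the knob now.

carry_out(
  series=[
    [0.25, 0.55, 0, 0],
    [0.25, 0.55, 0, 0],
    [0.25, 0.55, 0, 0],
    [0.25, 0.55, 0, 0],
    [0.25, 0.55, 0, 0],
  ],
  fingers=-1,
)

```text
t: 1.65
eef_pos: [345.3, -419.0, 174.9]
tcp_rot: [3.141, -0.0, 0.469]
ft_force: [0.7, 0.6, 0.5]
opening: 1.0
grip_force: 0.0
```

carry_out(
  series=[
    [0.25, 0.55, 0, 0],
    [0.25, 0.55, 0, 0],
    [0.25, 0.55, 0, 0],
    [0.25, 0.55, 0, 0],
    [0.25, 0.55, 0, 0],
  ],
)

```text
t: 2.15
eef_pos: [407.8, -281.5, 174.9]
tcp_rot: [3.141, -0.0, 0.469]
ft_force: [0.6, -0.2, 0.5]
opening: 0.998
grip_force: 0.0
```

carry_out(
  series=[
    [0.25, 0.55, 0, 0],
    [0.25, 0.55, 0, 0],
    [0.25, 0.55, 0, 0],
    [0.25, 0.55, 0, 0],
    [0.25, 0.55, 0, 0],
  ],
)

```text
t: 2.65
eef_pos: [470.4, -144.0, 174.9]
tcp_rot: [3.141, -0.0, 0.469]
ft_force: [0.2, -0.0, 1.4]
opening: 1.002
grip_force: 0.0
```

carry_out(
  series=[
    [0.25, 0.55, 0, 0],
    [0.25, 0.55, 0, 0],
    [0.25, 0.55, 0, 0],
    [0.25, 0.55, 0, 0],
    [0.25, 0.55, 0, 0],
  ],
)

```text
t: 3.15
eef_pos: [532.9, -6.3, 174.9]
tcp_rot: [3.141, -0.0, 0.469]
ft_force: [0.6, -1.0, -0.3]
opening: 1.002
grip_force: 0.0
```

carry_out(
  series=[
    [0.02, 0.03, -0.4, 0],
    [0, 0, -0.5, 0],
    [0, 0, -0.5, 0],
    [0, 0, -0.4, 0],
    [0, 0, -0.2, 0],
  ],
)

```text
t: 3.65
eef_pos: [532.8, -6.0, 73.3]
tcp_rot: [-3.141, 0.002, 0.469]
ft_force: [0.2, 0.5, -0.8]
opening: 1.003
grip_force: 0.0
```

carry_out(
  series=[
    [0, 0, 0, 0],
    [0, 0, 0, 0],
    [0, 0, 0, 0],
    [0, 0, 0, 0],
    [0, 0, 0, 0],
  ],
  fingers=1,
)

```text
t: 4.15
eef_pos: [533.7, -6.1, 75.3]
tcp_rot: [3.141, -0.001, 0.469]
ft_force: [0.4, 0.2, -1.0]
opening: 0.636
grip_force: 0.0
```

carry_out(
  series=[
    [0, 0, 0, 0],
    [0, 0, 0, 0],
    [0, 0, 0, 0],
    [0, 0, 0, 0],
    [0, 0, 0, 0],
  ],
)

```text
t: 4.65
eef_pos: [533.4, -6.1, 74.7]
tcp_rot: [3.142, 0.0, 0.469]
ft_force: [-0.4, 0.2, -0.3]
opening: 0.213
grip_force: 0.0
```

```bash
python3 - <<'E'
from h import *
a=env.read_camera("top")[150:290,170:330,::-1];b=env.read_camera("scene")[130:250,200:340,::-1]
r=lambda x:cv2.resize(x,(400,350),interpolation=cv2.INTER_CUBIC)
cv2.imwrite("pics/g1.png",np.hstack([r(a),r(b)]))
s=env.state();print(s["opening"],s["grip_force"],s["eef_pos"])
E
```

```text
0.12999605982766668 0.0 [533.40154556  -6.1153181   74.72814707]
```

View pics/g1.png

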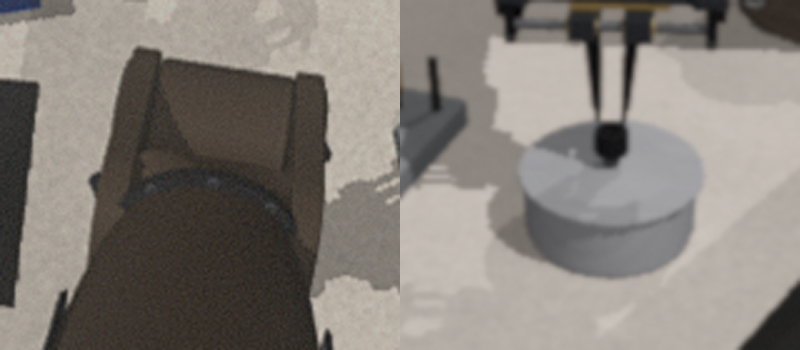

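```bash
python3 - <<'E'
from h import *
for z in(70,92,102): print(z,ray("scene",273.9,178.5,z).round(), ray("top",393/1.5625,350/1.5625,z).round())
for X in([533,-6,75],[533,-6,94],[534,-5,92],[534,-5,0]): print(X,proj("scene",X).round(1),proj("top",X).round(1))
# known checks: bin/ mat corner in scene vs top
s=1.5625
print("mat scene",[ray("scene",u/s,v/s,3)[:2].round() for u,v in[(558,328),(696,380),(645,467),(490,402)]])
st=env.state();print(st["opening"],st["tcp_rot"],st["joints"])
E
```

```text
70 [511. -17.  70.] [538.  -6.  70.]
92 [542.   0.  92.] [535.  -5.  92.]
102 [556.   9. 102.] [534.  -5. 102.]
[533, -6, 75] [[273.4 182. ]] [[251.7 225.9]]
[533, -6, 94] [[273.5 175.4]] [[251.9 224.9]]
[534, -5, 92] [[273.6 176.4]] [[251.4 224.6]]
[534, -5, 0] [[273.2 207.1]] [[250.4 229.2]]
mat scene [array([437., 181.]), array([453., 392.]), array([652., 374.]), array([649., 165.])]
0.12999605982766668 [3.14152535e+00 9.01987487e-05 4.68803320e-01] [-1.35256450e-01  4.92009359e-01  1.88880049e+00 -1.54636817e-04
  7.60818823e-01  9.66848555e-01]
```

carry_out(
  series=[
    [0, 0, 0, 0],
    [0, 0, 0, 0],
    [0, 0, 0, 0],
    [0, 0, 0, 0],
    [0, 0, 0, 0],
  ],
)

```text
t: 5.25
eef_pos: [533.4, -6.1, 74.8]
tcp_rot: [3.142, 0.0, 0.469]
ft_force: [-1.1, -0.2, 0.1]
opening: 0.005
grip_force: 0.0
```

```bash
python3 - <<'E'
from h import *
b=env.read_camera("scene")[110:230,220:330,::-1]
cv2.imwrite("pics/g2.png",cv2.resize(b,None,fx=5,fy=5,interpolation=cv2.INTER_CUBIC))
s=env.state();print(s["opening"],s["grip_force"],s["eef_pos"])
for l in("lid","lid_knob","pot"):print(l,[(d["conf"],d["position"][1]*512,d["position"][0]*384) for d in env.look_for("scene",l)])
E
```

```text
0.0030843820283401836 0.0 [533.40545819  -6.09355644  74.75614027]
lid [(0.8, 272.1792, 188.3136)]
lid_knob [(0.75, 272.7936, 190.0032)]
pot [(0.73, 272.2816, 209.3952)]
```

View pics/g2.png

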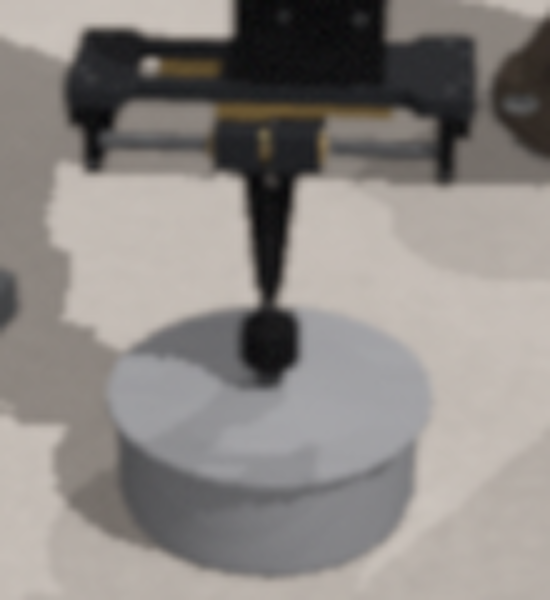

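```bash
python3 - <<'E'
from h import *
for z in(175,210): print(z,proj("scene",[282.4,-557.6,z])*1.5625)
for z in(75,109,153,187): print(z,proj("scene",[533.4,-6,z]))
print(ray("scene",273.6,189.2,64))
E
```

```text
175 [[268.25066197 120.83854619]]
210 [[266.05062932 104.56235081]]
75 [[273.30721496 182.12293408]]
109 [[273.44785318 170.16902892]]
153 [[273.63846426 153.96755354]]
187 [[273.7928681  140.84360478]]
[545.64573918   2.28395311  64.        ]
```

The fully closed fingers met nothing. In the scene view, both now and at the start, the tip projects about 34 mm higher than the reported TCP. I'll test this over bare bench beside the mat, with both cameras and a light touch.

carry_out(
  series=[
    [0, 0, 0.4, 0],
    [0, 0, 0.5, 0],
    [0, 0, 0.4, 0],
    [0, 0.4, 0, 0],
    [0, 0.5, 0, 0],
  ],
)

```text
t: 5.95
eef_pos: [533.7, 38.8, 140.5]
tcp_rot: [3.141, -0.001, 0.467]
ft_force: [0.0, -0.7, 0.1]
opening: 0.003
grip_force: 0.0
```

carry_out(
  series=[
    [0, 0.6, 0, 0],
    [0, 0.6, 0, 0],
    [0, 0.5, 0, 0],
    [0, 0, -0.6, 0],
    [0, 0, -0.6, 0],
  ],
)

```text
t: 6.45
eef_pos: [533.7, 124.9, 79.6]
tcp_rot: [3.141, -0.002, 0.47]
ft_force: [-0.3, -0.7, -0.0]
opening: 0.004
grip_force: 0.0
```

```bash
python3 - <<'E'
from h import *
s=env.state();X=s["eef_pos"];print(X,s["ft_force"])
a=env.read_camera("top");b=env.read_camera("scene")
r=lambda im,p:cv2.resize(im[int(p[1])-60:int(p[1])+60,int(p[0])-40:int(p[0])+40,::-1],(400,600),interpolation=cv2.INTER_CUBIC)
pa,pb=proj("top",X)[0],proj("scene",X)[0];print(pa,pb)
cv2.imwrite("pics/g3.png",np.hstack([r(a,pa),r(b,pb)]))
for z in(0,34):print(z,proj("top",X+[0,0,z]),proj("scene",X+[0,0,z]))
E
```

```text
[533.73435607 124.89219718  79.62902634] [-0.28413429 -0.70699631 -0.02882613]
[193.70628168 224.31268218] [322.40894346 196.59420968]
0 [[193.70628168 224.31268218]] [[322.40894346 196.59420968]]
34 [[192.21128441 222.39513793]] [[323.61632423 184.09572888]]
```

View pics/g3.png

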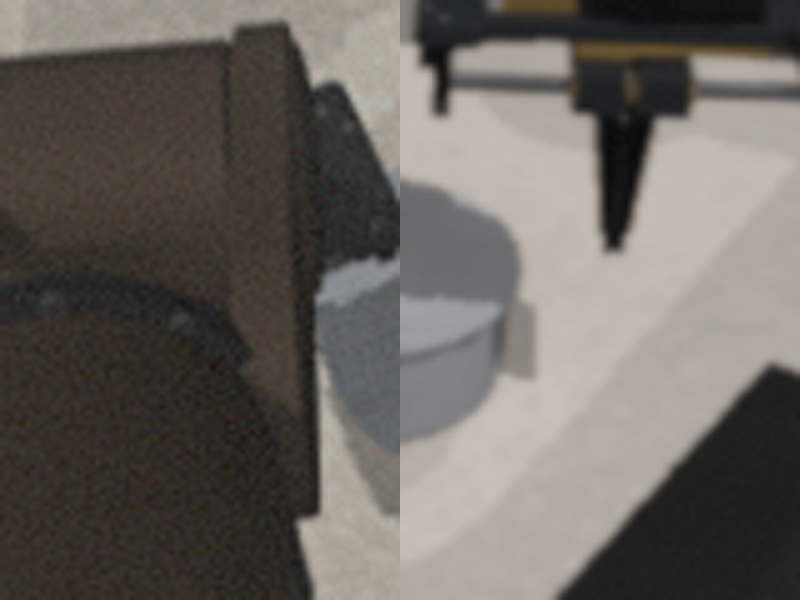

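The tip shows at about (325,187) in the scene, some 28 mm higher than reported. The touch test on the bench will give the exact figure.

carry_out(
  series=[
    [0, 0, -0.5, 0],
    [0, 0, -0.5, 0],
    [0, 0, -0.3, 0],
    [0, 0, -0.1, 0],
    [0, 0, 0, 0],
  ],
)

```text
t: 7.05
eef_pos: [533.7, 123.8, 10.3]
tcp_rot: [3.141, -0.0, 0.469]
ft_force: [0.1, 0.8, 0.4]
opening: 0.006
grip_force: 0.0
```

carry_out(
  series=[
    [0, 0, -0.04, 0],
    [0, 0, -0.04, 0],
    [0, 0, -0.04, 0],
    [0, 0, -0.04, 0],
    [0, 0, 0, 0],
  ],
)

```text
t: 7.55
eef_pos: [533.3, 123.9, 1.7]
tcp_rot: [3.142, 0.0, 0.469]
ft_force: [0.3, 0.2, -0.5]
opening: 0.005
grip_force: 0.0
```

carry_out(
  series=[
    [0, 0, -0.06, 0],
    [0, 0, -0.06, 0],
    [0, 0, -0.06, 0],
    [0, 0, -0.06, 0],
    [0, 0, 0, 0],
  ],
)

```text
t: 8.05
eef_pos: [533.2, 123.9, -10.7]
tcp_rot: [-3.141, 0.001, 0.469]
ft_force: [0.6, -0.2, -0.9]
opening: 0.006
grip_force: 0.0
```

carry_out(
  series=[
    [0, 0, -0.06, 0],
    [0, 0, -0.06, 0],
    [0, 0, -0.04, 0],
    [0, 0, 0, 0],
    [0, 0, 0, 0],
  ],
)

```text
t: 8.55
eef_pos: [533.4, 123.9, -18.3]
tcp_rot: [3.142, 0.0, 0.469]
ft_force: [-0.0, -0.4, 0.7]
opening: 0.005
grip_force: 0.0
```

carry_out(
  series=[
    [0, 0, -0.04, 0],
    [0, 0, 0, 0],
    [0, 0, -0.03, 0],
    [0, 0, 0, 0],
    [0, 0, 0, 0],
  ],
)

```text
t: 9.05
eef_pos: [533.4, 123.9, -21.8]
tcp_rot: [3.142, 0.0, 0.469]
ft_force: [-0.2, -0.4, -0.6]
opening: 0.004
grip_force: 0.0
```

carry_out(
  series=[
    [0, 0, -0.04, 0],
    [0, 0, 0, 0],
    [0, 0, 0, 0],
    [0, 0, 0, 0],
    [0, 0, 0, 0],
  ],
)

```text
t: 9.55
eef_pos: [533.4, 123.9, -23.7]
tcp_rot: [3.141, 0.0, 0.469]
ft_force: [0.1, -0.3, -0.8]
opening: 0.001
grip_force: 0.0
```

carry_out(
  series=[
    [0, 0, -0.04, 0],
    [0, 0, 0, 0],
    [0, 0, 0, 0],
    [0, 0, 0, 0],
    [0, 0, 0, 0],
  ],
)

```text
t: 10.05
eef_pos: [533.4, 123.9, -25.7]
tcp_rot: [3.141, -0.0, 0.469]
ft_force: [0.3, 0.1, 0.5]
opening: 0.005
grip_force: 0.0
```

carry_out(
  series=[
    [0, 0, -0.04, 0],
    [0, 0, 0, 0],
    [0, 0, 0, 0],
    [0, 0, 0, 0],
    [0, 0, 0, 0],
  ],
)

```text
t: 10.55
eef_pos: [533.4, 123.9, -27.7]
tcp_rot: [3.141, -0.0, 0.469]
ft_force: [-0.3, -0.5, -0.5]
opening: 0.008
grip_force: 0.0
```

carry_out(
  series=[
    [0, 0, -0.04, 0],
    [0, 0, 0, 0],
    [0, 0, 0, 0],
    [0, 0, 0, 0],
    [0, 0, 0, 0],
  ],
)

```text
t: 11.05
eef_pos: [533.4, 123.9, -29.7]
tcp_rot: [3.141, -0.0, 0.469]
ft_force: [-1.0, 0.0, 0.1]
opening: 0.007
grip_force: 0.0
```

carry_out(
  series=[
    [0, 0, -0.03, 0],
    [0, 0, 0, 0],
    [0, 0, 0, 0],
    [0, 0, 0, 0],
    [0, 0, 0, 0],
  ],
)

```text
t: 11.55
eef_pos: [533.4, 123.9, -31.2]
tcp_rot: [3.141, -0.0, 0.469]
ft_force: [-0.4, -0.3, -0.4]
opening: 0.005
grip_force: 0.0
```

carry_out(
  series=[
    [0, 0, -0.03, 0],
    [0, 0, 0, 0],
    [0, 0, 0, 0],
    [0, 0, 0, 0],
    [0, 0, 0, 0],
  ],
)

```text
t: 12.05
eef_pos: [533.4, 123.9, -32.7]
tcp_rot: [3.141, -0.0, 0.469]
ft_force: [0.5, 0.1, 1.1]
opening: 0.009
grip_force: 0.0
```

carry_out(
  series=[
    [0, 0, -0.03, 0],
    [0, 0, 0, 0],
    [0, 0, 0, 0],
    [0, 0, 0, 0],
    [0, 0, 0, 0],
  ],
)

```text
t: 12.55
eef_pos: [533.4, 123.9, -34.2]
tcp_rot: [3.141, -0.0, 0.469]
ft_force: [1.4, -0.5, 0.1]
opening: 0.006
grip_force: 0.0
```

```bash
python3 - <<'E'
from h import *
s=env.state();X=s["eef_pos"];print(X,s["ft_force"])
b=env.read_camera("scene");p=proj("scene",[X[0],X[1],0])[0];print(p)
cv2.imwrite("pics/g4.png",cv2.resize(b[int(p[1])-30:int(p[1])+30,int(p[0])-40:int(p[0])+40,::-1],None,fx=9,fy=9,interpolation=cv2.INTER_CUBIC))
E
```

```text
[533.42436337 123.93106302 -34.22082396] [ 1.38895608 -0.51754354  0.11986618]
[319.46147036 223.70147473]
```

View pics/g4.png

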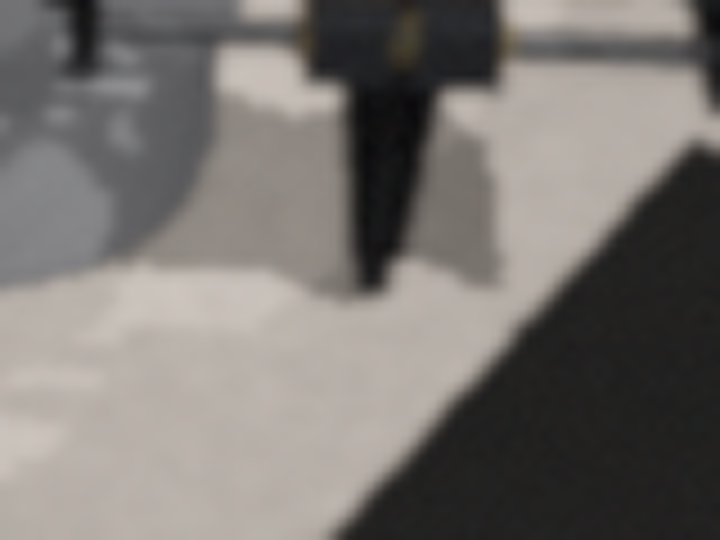

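The tip at about (321,225) now almost meets its shadow, so the bench must be very close.

carry_out(
  series=[
    [0, 0, -0.03, 0],
    [0, 0, 0, 0],
    [0, 0, 0, 0],
    [0, 0, 0, 0],
    [0, 0, 0, 0],
  ],
)

```text
t: 13.1
eef_pos: [533.4, 123.9, -35.7]
tcp_rot: [3.141, 0.0, 0.469]
ft_force: [0.3, 0.4, 0.4]
opening: 0.005
grip_force: 0.0
```

carry_out(
  series=[
    [0, 0, -0.03, 0],
    [0, 0, 0, 0],
    [0, 0, 0, 0],
    [0, 0, 0, 0],
    [0, 0, 0, 0],
  ],
)

```text
t: 13.6
eef_pos: [533.4, 123.9, -37.2]
tcp_rot: [3.141, -0.0, 0.469]
ft_force: [0.3, 0.8, -0.2]
opening: 0.001
grip_force: 0.0
```

carry_out(
  series=[
    [0, 0, -0.03, 0],
    [0, 0, 0, 0],
    [0, 0, 0, 0],
    [0, 0, 0, 0],
    [0, 0, 0, 0],
  ],
)

```text
t: 14.1
eef_pos: [533.4, 123.9, -38.7]
tcp_rot: [3.141, -0.0, 0.469]
ft_force: [-0.8, -0.0, -1.4]
opening: 0.007
grip_force: 0.0
```

carry_out(
  series=[
    [0, 0, -0.03, 0],
    [0, 0, 0, 0],
    [0, 0, 0, 0],
    [0, 0, 0, 0],
    [0, 0, 0, 0],
  ],
)

```text
t: 14.6
eef_pos: [533.6, 123.9, -39.6]
tcp_rot: [3.141, -0.001, 0.469]
ft_force: [-1.7, -0.4, 10.3]
opening: 0.007
grip_force: 4.7
```

The bench contact comes at a reported z of -39.5, so true tip z = reported + 39.3. The xy positions agree. Back to the knob now, with a reported grasp z of 34.7.

carry_out(
  series=[
    [0, 0, 0.3, 0],
    [0, 0, 0.55, 0],
    [0, 0, 0.55, 0],
    [0, 0, 0.6, 0],
    [0, 0, 0.5, 0],
  ],
  fingers=-1,
)

```text
t: 15.1
eef_pos: [533.5, 123.9, 86.3]
tcp_rot: [3.141, -0.001, 0.469]
ft_force: [0.5, 0.0, -0.8]
opening: 0.369
grip_force: 0.0
```

carry_out(
  series=[
    [0.02, -0.4, 0.1, 0],
    [0, -0.6, 0, 0],
    [0, -0.6, 0, 0],
    [0, -0.6, 0, 0],
    [0, -0.38, 0, 0],
  ],
)

```text
t: 15.6
eef_pos: [534.3, -6.8, 89.8]
tcp_rot: [3.141, 0.0, 0.468]
ft_force: [0.0, 0.1, 0.4]
opening: 0.789
grip_force: 0.0
```

carry_out(
  series=[
    [0, 0, -0.15, 0],
    [0, 0, -0.3, 0],
    [0, 0, -0.3, 0],
    [0, 0, -0.2, 0],
    [0, 0, -0.1, 0],
  ],
)

```text
t: 16.1
eef_pos: [533.9, -4.4, 36.1]
tcp_rot: [-3.141, 0.001, 0.469]
ft_force: [-0.1, -0.9, -0.4]
opening: 1.0
grip_force: 0.0
```

carry_out(
  series=[
    [0, 0, -0.04, 0],
    [0, 0, 0, 0],
    [0, 0, 0, 0],
    [0, 0, 0, 0],
    [0, 0, 0, 0],
  ],
  fingers=1,
)

```text
t: 16.6
eef_pos: [534.6, -5.1, 35.6]
tcp_rot: [3.141, -0.001, 0.469]
ft_force: [0.0, 0.2, -0.7]
opening: 0.636
grip_force: 0.0
```

carry_out(
  series=[
    [0, 0, 0, 0],
    [0, 0, 0, 0],
    [0, 0, 0, 0],
    [0, 0, 0, 0],
    [0, 0, 0, 0],
  ],
)

```text
t: 17.1
eef_pos: [534.4, -5.1, 35.3]
tcp_rot: [3.142, 0.0, 0.469]
ft_force: [0.1, -0.0, 1.3]
opening: 0.307
grip_force: 30.0
```

carry_out(
  series=[
    [0, 0, 0.04, 0],
    [0, 0, 0.06, 0],
    [0, 0, 0.1, 0],
    [0, 0, 0.1, 0],
    [0, 0, 0.1, 0],
  ],
)

```text
t: 17.6
eef_pos: [534.5, -5.1, 55.8]
tcp_rot: [3.141, -0.0, 0.469]
ft_force: [0.4, -0.4, -3.0]
opening: 0.304
grip_force: 30.0
```

carry_out(
  series=[
    [0, 0, 0.4, 0],
    [0, 0.2, 0.3, 0],
    [0.02, 0.4, 0.1, 0],
    [0.02, 0.5, 0, 0],
    [0.02, 0.5, 0, 0],
  ],
)

```text
t: 18.1
eef_pos: [537.5, 75.6, 96.0]
tcp_rot: [3.141, -0.001, 0.468]
ft_force: [0.1, 0.4, -2.3]
opening: 0.312
grip_force: 30.0
```

carry_out(
  series=[
    [0.02, 0.5, 0, 0],
    [0.02, 0.5, 0, 0],
    [0.02, 0.5, 0, 0],
    [0.02, 0.5, 0, 0],
    [0.02, 0.5, 0, 0],
  ],
)

```text
t: 18.6
eef_pos: [542.3, 201.0, 95.6]
tcp_rot: [3.141, -0.0, 0.469]
ft_force: [-0.3, -0.0, -2.7]
opening: 0.31
grip_force: 30.0
```

carry_out(
  series=[
    [0.02, 0.5, 0, 0],
    [0.01, 0.5, 0, 0],
    [0, 0.3, -0.1, 0],
    [0, 0.17, -0.2, 0],
    [0, 0, -0.3, 0],
  ],
)

```text
t: 19.1
eef_pos: [543.9, 274.1, 64.8]
tcp_rot: [3.141, -0.001, 0.47]
ft_force: [0.7, -0.6, -4.0]
opening: 0.313
grip_force: 30.0
```

```bash
python3 - <<'E'
from h import *
a=env.read_camera("scene");b=env.read_camera("top");s=1.5625
cv2.imwrite("pics/m1.png",np.hstack([cv2.resize(b[130:330,40:320,::-1],(420,300)),cv2.resize(a[140:340,200:480,::-1],(380,300))]))
for l in("lid","pot","bar","mat"):
  for c in("top","scene"):print(l,c,[(round(d["conf"],2),round(d["position"][1]*512,1),round(d["position"][0]*384,1)) for d in env.look_for(c,l)[:2]])
E
```

```text
lid top [(0.95, 141.7, 226.8)]
lid scene [(0.83, 386.8, 220.6), (0.71, 385.9, 259.6)]
pot top [(0.92, 256.5, 226.0)]
pot scene [(0.94, 268.8, 194.6), (0.24, 175.2, 163.3)]
bar top [(0.71, 247.0, 231.6)]
bar scene [(0.46, 273.5, 197.3)]
mat top [(0.88, 162.4, 235.1)]
mat scene [(0.95, 385.1, 258.4)]
```

View pics/m1.png

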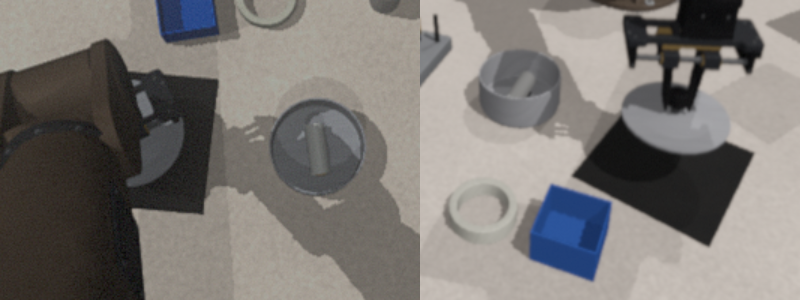

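The lid is held level over the mat, and the dummy cell shows in the pot at top pixel about (251,228), lying roughly along x. Lowering and releasing the lid.

carry_out(
  series=[
    [0, 0, -0.4, 0],
    [0, 0, -0.4, 0],
    [0, 0, -0.3, 0],
    [0, 0, -0.2, 0],
    [0, 0, -0.1, 0],
  ],
)

```text
t: 20.1
eef_pos: [543.8, 273.3, -5.5]
tcp_rot: [-3.142, 0.001, 0.469]
ft_force: [-0.8, 0.1, -3.1]
opening: 0.307
grip_force: 30.0
```

carry_out(
  series=[
    [0, 0, -0.06, 0],
    [0, 0, -0.06, 0],
    [0, 0, -0.04, 0],
    [0, 0, 0, 0],
    [0, 0, 0, 0],
  ],
)

```text
t: 20.6
eef_pos: [544.1, 273.5, -12.5]
tcp_rot: [3.141, -0.0, 0.469]
ft_force: [0.2, 0.4, -3.0]
opening: 0.311
grip_force: 30.0
```

carry_out(
  series=[
    [0, 0, -0.03, 0],
    [0, 0, 0, 0],
    [0, 0, -0.03, 0],
    [0, 0, 0, 0],
    [0, 0, 0, 0],
  ],
)

```text
t: 21.1
eef_pos: [544.0, 273.5, -15.7]
tcp_rot: [3.141, -0.0, 0.469]
ft_force: [0.3, -0.1, -2.1]
opening: 0.308
grip_force: 30.0
```

```bash
python3 - <<'E'
from h import *
im=env.read_camera("top")[195:265,215:290,::-1]
cv2.imwrite("pics/pot.png",cv2.resize(im,None,fx=8,fy=8,interpolation=cv2.INTER_CUBIC))
E
```

View pics/pot.png

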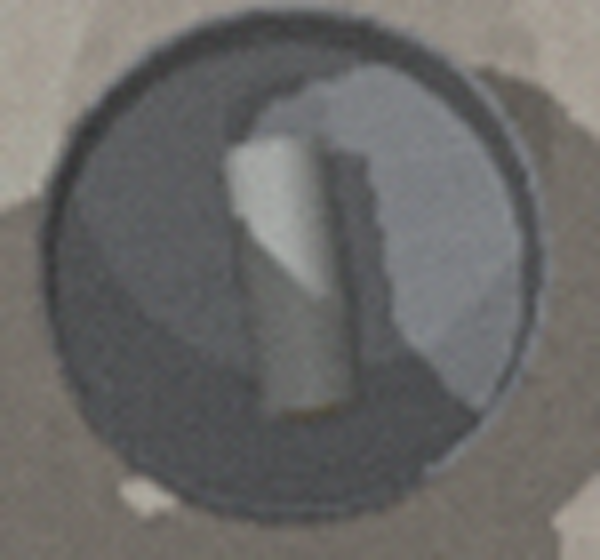

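The pot crop shows the cell's far end at about (278,143) and its near end at about (309,407), with the rim centred at (295,265). Computing its pose while the lid is set down.

carry_out(
  series=[
    [0, 0, -0.03, 0],
    [0, 0, 0, 0],
    [0, 0, 0, 0],
    [0, 0, 0, 0],
    [0, 0, 0, 0],
  ],
)

```text
t: 21.65
eef_pos: [544.1, 273.5, -15.8]
tcp_rot: [3.141, -0.001, 0.469]
ft_force: [-4.7, -3.1, 14.0]
opening: 0.308
grip_force: 30.0
```

```bash
python3 - <<'E'
from h import *
f=lambda u,v,z:ray("top",215+u/8-.5+.06,195+v/8-.5+.06,z)
A=f(278,143,35);B=f(309,407,12);print(A,B,np.linalg.norm((A-B)[:2]),(A+B)[:2]/2,np.arctan2(*(A-B)[[1,0]]))
L=[f(u,v,21) for u,v in((229,170),(258,390),(329,170),(353,390))]
print([np.arctan2(*(L[i]-L[i+1])[[1,0]]) for i in(0,2)],sum(L)[:2]/4,np.linalg.norm((L[0]-L[2])[:2]),np.linalg.norm((L[1]-L[3])[:2]))
print("rim",f(295,265,60))
E
```

```text
[569.89026289  -0.94645442  35.        ] [493.87555864 -11.93635491  12.        ] 76.80503352297129 [531.88291076  -6.44140466] 0.1435811098628082
[np.float64(0.1484295779335134), np.float64(0.12121099408013525)] [530.998742   -6.1136229] 29.988947671517266 28.1788738679632
rim [530.76244293  -5.90972131  60.        ]
```

The lid is down. Releasing it, rising, and turning to the cell's yaw (about 0.137).

carry_out(
  series=[
    [0, 0, 0.01, 0],
    [0, 0, 0, 0],
    [0, 0, 0, 0],
    [0, 0, 0, 0],
    [0, 0, 0, 0],
  ],
  fingers=-0.4,
)

```text
t: 22.15
eef_pos: [543.9, 273.4, -16.9]
tcp_rot: [3.142, 0.0, 0.469]
ft_force: [0.5, -0.7, 0.3]
opening: 0.665
grip_force: 0.0
```

carry_out(
  series=[
    [0, 0, 0.2, 0],
    [0, 0, 0.4, 0],
    [0, 0, 0.5, 0],
    [0, 0, 0.5, -0.5],
    [0, -0.4, 0.1, -0.6],
  ],
)

```text
t: 22.65
eef_pos: [545.2, 255.1, 71.7]
tcp_rot: [-3.142, -0.005, 0.353]
ft_force: [0.4, -0.2, -1.1]
opening: 0.701
grip_force: 0.0
```

carry_out(
  series=[
    [-0.02, -0.6, 0, -0.6],
    [-0.02, -0.6, 0, -0.6],
    [-0.02, -0.6, 0, -0.6],
    [-0.02, -0.6, 0, -0.27],
    [-0.02, -0.6, 0, 0],
  ],
)

```text
t: 23.15
eef_pos: [538.9, 102.3, 69.0]
tcp_rot: [3.141, -0.001, 0.136]
ft_force: [-0.2, 0.3, -0.2]
opening: 0.702
grip_force: 0.0
```

carry_out(
  series=[
    [-0.02, -0.6, 0, 0],
    [-0.04, -0.6, 0, 0],
    [-0.04, -0.6, 0, 0],
    [-0.04, -0.4, 0, 0],
    [0, 0, 0, 0],
  ],
)

```text
t: 23.65
eef_pos: [532.0, -8.5, 68.9]
tcp_rot: [3.141, -0.001, 0.134]
ft_force: [-0.1, 0.1, 0.3]
opening: 0.701
grip_force: 0.0
```

```bash
python3 - <<'E'
from h import *
print(env.state()["eef_pos"],env.state()["tcp_rot"])
im=env.read_camera("top")[150:310,60:300,::-1]; sc=env.read_camera("scene")[140:330,200:470,::-1]
cv2.imwrite("pics/p2.png",np.vstack([cv2.resize(im,(430,287)),cv2.resize(sc,(430,302))]))
E
```

```text
[531.96417289  -8.51580454  68.91793476] [ 3.14119292e+00 -6.28004027e-04  1.34220247e-01]
```

View pics/p2.png

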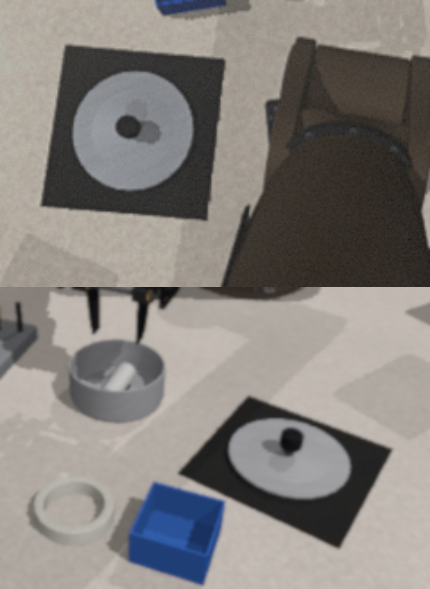

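The lid lies flat and centred on the mat, and the pot has not moved. Now descending onto the cell.

carry_out(
  series=[
    [0, 0.05, -0.4, 0],
    [0, 0, -0.5, 0],
    [0, 0, -0.45, 0],
    [0, 0, -0.3, 0],
    [0, 0, -0.15, 0],
  ],
)

```text
t: 24.25
eef_pos: [531.5, -2.9, -22.8]
tcp_rot: [-3.141, 0.001, 0.138]
ft_force: [-0.5, 0.2, 0.1]
opening: 0.701
grip_force: 0.0
```

carry_out(
  series=[
    [0, 0, -0.1, 0],
    [0, 0, -0.06, 0],
    [0, 0, -0.03, 0],
    [0, 0, 0, 0],
    [0, 0, 0, 0],
  ],
)

```text
t: 24.75
eef_pos: [532.1, -4.1, -30.8]
tcp_rot: [3.141, -0.001, 0.137]
ft_force: [0.3, 0.2, 0.4]
opening: 0.702
grip_force: 0.0
```

carry_out(
  series=[
    [0, 0, 0, 0],
    [0, 0, 0, 0],
    [0, 0, 0, 0],
    [0, 0, 0, 0],
    [0, 0, 0, 0],
  ],
  fingers=1,
)

```text
t: 25.25
eef_pos: [532.1, -4.4, -31.1]
tcp_rot: [3.141, -0.0, 0.137]
ft_force: [-0.1, -10.0, 2.1]
opening: 0.334
grip_force: 7.8
```

carry_out(
  series=[
    [0, -0.03, 0, 0],
    [0, 0, 0, 0],
    [0, 0, 0, 0],
    [0, 0, 0.04, 0],
    [0, 0, 0.1, 0],
  ],
)

```text
t: 25.75
eef_pos: [531.4, -5.5, -24.5]
tcp_rot: [-3.141, 0.001, 0.137]
ft_force: [-0.4, 0.1, -2.3]
opening: 0.332
grip_force: 29.8
```

carry_out(
  series=[
    [0, 0, 0.3, 0],
    [0, 0, 0.5, 0],
    [0, 0, 0.6, 0],
    [0, 0, 0.6, 0],
    [0, 0, 0.6, 0],
  ],
)

```text
t: 26.25
eef_pos: [531.4, -5.5, 107.1]
tcp_rot: [-3.142, 0.001, 0.137]
ft_force: [1.1, 0.0, -2.3]
opening: 0.331
grip_force: 29.8
```

The cell is held. Carrying it to the cradle at (540.5,-278.5), yaw 0.177, placing at a reported z of about 4.

carry_out(
  series=[
    [0, -0.2, 0, 0.1],
    [0.02, -0.4, 0, 0.1],
    [0.02, -0.5, 0, 0.1],
    [0.02, -0.5, 0, 0.08],
    [0.02, -0.5, 0, 0],
  ],
)

```text
t: 26.75
eef_pos: [535.2, -111.7, 104.8]
tcp_rot: [-3.141, 0.001, 0.177]
ft_force: [-0.5, 1.1, -2.6]
opening: 0.332
grip_force: 29.8
```

carry_out(
  series=[
    [0.02, -0.5, 0, 0],
    [0.02, -0.5, 0, 0],
    [0.02, -0.5, 0, 0],
    [0.02, -0.5, 0, 0],
    [0.02, -0.5, 0, 0],
  ],
)

```text
t: 27.25
eef_pos: [540.1, -236.7, 104.6]
tcp_rot: [-3.141, 0.001, 0.177]
ft_force: [0.4, 0.1, -2.1]
opening: 0.331
grip_force: 29.8
```

carry_out(
  series=[
    [0, -0.4, 0, 0],
    [0, -0.3, 0, 0],
    [0, -0.16, 0, 0],
    [0, 0, 0, 0],
    [0, 0, 0, 0],
  ],
)

```text
t: 27.75
eef_pos: [540.8, -277.9, 105.6]
tcp_rot: [-3.141, 0.0, 0.177]
ft_force: [1.0, -0.3, -1.9]
opening: 0.33
grip_force: 29.8
```

```bash
python3 - <<'E'
from h import *
s=env.state();print(s["eef_pos"],s["tcp_rot"],s["ft_force"])
for c in("top","scene"):
  env.read_camera(c)
  for l in("bar","guard_handle","tester","pot"):print(c,l,[(round(d["conf"],2),round(d["position"][1]*512,1),round(d["position"][0]*384,1)) for d in env.look_for(c,l)[:2]])
X=s["eef_pos"]+[0,0,52];print(proj("top",X),proj("scene",X))
E
```

```text
[ 540.77422187 -277.92323116  105.62130122] [-3.14119220e+00  3.42060587e-04  1.76898272e-01] [ 0.95948661 -0.34513701 -1.94984159]
top bar []
top guard_handle [(0.76, 367.0, 190.7)]
top tester [(0.55, 346.3, 219.3)]
top pot [(0.6, 248.4, 228.5)]
scene bar [(0.18, 245.2, 288.9)]
scene guard_handle [(0.56, 169.4, 141.4)]
scene tester [(0.81, 179.3, 162.5)]
scene pot [(0.86, 272.2, 197.2)]
[[381.41694761 219.94153599]] [[183.57291043 127.92038007]]
```

Positioned well, and the guard is undisturbed. Descending by about 100 mm, slowing near the end.

carry_out(
  series=[
    [0, 0, -0.3, 0],
    [0, 0, -0.4, 0],
    [0, 0, -0.4, 0],
    [0, 0, -0.3, 0],
    [0, 0, -0.2, 0],
  ],
)

```text
t: 28.75
eef_pos: [540.6, -278.4, 24.6]
tcp_rot: [-3.141, 0.001, 0.177]
ft_force: [-0.5, -0.2, -2.5]
opening: 0.333
grip_force: 29.8
```

carry_out(
  series=[
    [0, 0, -0.12, 0],
    [0, 0, -0.06, 0],
    [0, 0, -0.06, 0],
    [0, 0, 0, 0],
    [0, 0, 0, 0],
  ],
)

```text
t: 29.25
eef_pos: [541.1, -278.7, 14.2]
tcp_rot: [3.141, -0.0, 0.177]
ft_force: [0.9, -0.6, -2.4]
opening: 0.332
grip_force: 29.8
```

carry_out(
  series=[
    [0, 0, -0.06, 0],
    [0, 0, -0.06, 0],
    [0, 0, 0, 0],
    [0, 0, 0, 0],
    [0, 0, 0, 0],
  ],
)

```text
t: 29.75
eef_pos: [540.9, -278.6, 7.8]
tcp_rot: [3.141, -0.0, 0.177]
ft_force: [0.5, 0.2, -2.1]
opening: 0.333
grip_force: 29.8
```

carry_out(
  series=[
    [0, 0, -0.03, 0],
    [0, 0, -0.02, 0],
    [0, 0, 0, 0],
    [0, 0, 0, 0],
    [0, 0, 0, 0],
  ],
)

```text
t: 30.25
eef_pos: [540.9, -278.6, 5.3]
tcp_rot: [3.142, 0.0, 0.177]
ft_force: [-0.4, -0.1, -2.6]
opening: 0.331
grip_force: 29.8
```

carry_out(
  series=[
    [0, 0, -0.02, 0],
    [0, 0, 0, 0],
    [0, 0, 0, 0],
    [0, 0, 0, 0],
    [0, 0, 0, 0],
  ],
)

```text
t: 30.75
eef_pos: [541.1, -278.7, 4.4]
tcp_rot: [3.141, -0.0, 0.177]
ft_force: [-1.0, -1.7, -0.1]
opening: 0.33
grip_force: 29.8
```

carry_out(
  series=[
    [0, 0, -0.02, 0],
    [0, 0, 0, 0],
    [0, 0, 0, 0],
    [0, 0, 0, 0],
    [0, 0, 0, 0],
  ],
)

```text
t: 31.25
eef_pos: [541.2, -278.9, 4.1]
tcp_rot: [3.141, -0.001, 0.176]
ft_force: [-2.1, -1.2, 9.2]
opening: 0.33
grip_force: 29.7
```

The cell is seated at the expected height. Releasing and rising.

carry_out(
  series=[
    [0, 0, 0, 0],
    [0, 0, 0, 0],
    [0, 0, 0, 0],
    [0, 0, 0, 0],
    [0, 0, 0, 0],
  ],
  fingers=-0.3,
)

```text
t: 31.75
eef_pos: [540.8, -278.5, 3.1]
tcp_rot: [-3.142, 0.0, 0.177]
ft_force: [-0.1, -0.4, -0.7]
opening: 0.639
grip_force: 0.0
```

carry_out(
  series=[
    [0, 0, 0.2, 0],
    [0, 0, 0.4, 0],
    [0, 0, 0.6, 0],
    [0, 0, 0.8, 0],
    [0, 0, 0.8, 0],
  ],
)

```text
t: 32.25
eef_pos: [540.6, -278.4, 145.2]
tcp_rot: [-3.141, 0.0, 0.177]
ft_force: [0.3, 0.7, 0.0]
opening: 0.647
grip_force: 0.0
```

carry_out(
  series=[
    [0, 0, 0.7, 0],
    [0, 0, 0.6, 0],
    [0, 0, 0.4, 0],
    [0, 0, 0.2, 0],
    [0, 0, 0, 0],
  ],
)

```text
t: 32.75
eef_pos: [541.1, -278.7, 239.6]
tcp_rot: [3.14, -0.002, 0.177]
ft_force: [1.1, -0.5, -0.1]
opening: 0.654
grip_force: 0.0
```

```bash
python3 - <<'E'
from h import *
s=env.state();print(s["eef_pos"],s["tcp_rot"],s["joints"])
for c in("top","scene"):
  env.read_camera(c)
  for l in("bar","guard_handle","lid"):print(c,l,[(round(d["conf"],2),round(d["position"][1]*512,1),round(d["position"][0]*384,1)) for d in env.look_for(c,l)[:2]])
  print(proj(c,[540.5,-278.5,56]))
E
```

```text
[ 541.12088203 -278.68390169  239.62233152] [ 3.13997792e+00 -1.54701553e-03  1.76716527e-01] [-5.84013989e-01  4.10311538e-01  1.51584619e+00 -1.09971564e-04
  1.21320110e+00  8.10105437e-01]
top bar [(0.91, 366.0, 227.8)]
top guard_handle [(0.85, 367.3, 184.5), (0.55, 249.1, 227.5)]
top lid [(0.69, 298.6, 122.4), (0.66, 133.4, 221.6)]
[[368.44069787 225.83954124]]
scene bar []
scene guard_handle [(0.72, 168.3, 137.3)]
scene lid []
[[187.76640422 161.46919782]]
```

carry_out(
  series=[
    [0.08, 0.02, 0, 1],
    [0.08, 0.02, 0, 1],
    [0.08, 0.02, 0, 1],
    [0.08, 0.02, 0, 1],
    [0.08, 0.02, 0, 1],
  ],
)

```text
t: 33.65
eef_pos: [561.0, -273.5, 237.9]
tcp_rot: [-3.141, 0.0, 0.705]
ft_force: [-0.7, 0.1, 0.5]
opening: 0.653
grip_force: 0.0
```

carry_out(
  series=[
    [0.09, 0.02, 0, 1],
    [0.09, 0.02, 0, 1],
    [0.09, 0.02, 0, 1],
    [0.09, 0.02, 0, 1],
    [0.09, 0.01, 0, 1],
  ],
)

```text
t: 34.15
eef_pos: [583.6, -268.9, 237.9]
tcp_rot: [-3.141, -0.0, 1.228]
ft_force: [-0.1, 1.1, 0.4]
opening: 0.651
grip_force: 0.0
```

carry_out(
  series=[
    [0.09, 0.01, 0, 1],
    [0.09, 0.01, 0, 1],
    [0.09, 0.01, 0, 1],
    [0.08, 0.01, 0, 1],
    [0.08, 0.01, 0, 1],
  ],
)

```text
t: 34.65
eef_pos: [605.0, -266.5, 237.8]
tcp_rot: [-3.141, -0.0, 1.752]
ft_force: [1.5, -0.0, 0.5]
opening: 0.651
grip_force: 0.0
```

carry_out(
  series=[
    [0, 0, -0.1, 0],
    [0, 0, -0.1, 0],
    [0, 0, -0.1, 0],
    [0, 0, -0.1, 0],
    [0, 0, 0, 0],
  ],
)

```text
t: 35.15
eef_pos: [604.5, -266.5, 217.3]
tcp_rot: [-3.141, -0.001, 1.747]
ft_force: [-0.6, -0.2, 0.7]
opening: 0.648
grip_force: 0.0
```

carry_out(
  series=[
    [0, 0, -0.1, 0],
    [0, 0, -0.15, 0],
    [0, 0, -0.15, 0],
    [0, 0, -0.05, 0],
    [0, 0, 0, 0],
  ],
)

```text
t: 35.65
eef_pos: [604.7, -266.5, 195.1]
tcp_rot: [-3.141, -0.001, 1.747]
ft_force: [0.1, -0.3, 0.6]
opening: 0.651
grip_force: 0.0
```

carry_out(
  series=[
    [0, 0, 0, 0],
    [0, 0, 0, 0],
    [0, 0, 0, 0],
    [0, 0, 0, 0],
    [0, 0, 0, 0],
  ],
  fingers=1,
)

```text
t: 36.15
eef_pos: [604.9, -266.6, 195.9]
tcp_rot: [3.141, 0.0, 1.747]
ft_force: [-0.1, 0.7, -0.5]
opening: 0.288
grip_force: 0.0
```

carry_out(
  series=[
    [0, 0, 0, 0],
    [0, 0, 0, 0],
    [0, 0, 0, 0],
    [0, 0, 0, 0],
    [0, 0, 0, 0],
  ],
)

```text
t: 36.65
eef_pos: [605.0, -266.6, 195.8]
tcp_rot: [3.141, 0.0, 1.747]
ft_force: [-0.6, 0.5, -0.1]
opening: 0.095
grip_force: 30.0
```

The handle is gripped. Computing the arc in row units.

```bash
python3 - <<'E'
import numpy as np
a=np.linspace(1.546,0,31);f=165*np.cos(a);z=165*np.sin(a)
d=np.diff(np.c_[-f*np.cos(.177),-f*np.sin(.177),z],axis=0)/50
acc=np.zeros(3)
for i,r in enumerate(d):
    q=np.round(r+acc,2);acc+=r-q;print([*q.tolist(),0],end=",\n" if i%5==4 else ",")
E
```

```text
[-0.17, -0.03, -0.01, 0],[-0.16, -0.03, -0.02, 0],[-0.17, -0.03, -0.02, 0],[-0.16, -0.03, -0.04, 0],[-0.16, -0.03, -0.04, 0],
[-0.16, -0.03, -0.05, 0],[-0.16, -0.02, -0.06, 0],[-0.15, -0.03, -0.07, 0],[-0.15, -0.03, -0.08, 0],[-0.15, -0.02, -0.08, 0],
[-0.14, -0.03, -0.09, 0],[-0.14, -0.02, -0.1, 0],[-0.13, -0.03, -0.1, 0],[-0.12, -0.02, -0.12, 0],[-0.12, -0.02, -0.11, 0],
[-0.12, -0.02, -0.13, 0],[-0.11, -0.02, -0.13, 0],[-0.1, -0.02, -0.14, 0],[-0.09, -0.02, -0.14, 0],[-0.09, -0.01, -0.14, 0],
[-0.07, -0.02, -0.15, 0],[-0.08, -0.01, -0.16, 0],[-0.06, -0.01, -0.15, 0],[-0.05, -0.01, -0.16, 0],[-0.05, -0.01, -0.17, 0],
[-0.04, -0.0, -0.16, 0],[-0.03, -0.01, -0.17, 0],[-0.02, -0.0, -0.17, 0],[-0.01, -0.01, -0.17, 0],[-0.01, 0.0, -0.17, 0],
```

carry_out(
  series=[
    [-0.17, -0.03, -0.01, 0],
    [-0.16, -0.03, -0.02, 0],
    [-0.17, -0.03, -0.02, 0],
    [-0.16, -0.03, -0.04, 0],
    [-0.16, -0.03, -0.04, 0],
  ],
)

```text
t: 37.15
eef_pos: [563.0, -274.1, 189.2]
tcp_rot: [3.141, -0.0, 1.747]
ft_force: [1.7, 0.4, 0.5]
opening: 0.094
grip_force: 30.0
```

carry_out(
  series=[
    [-0.16, -0.03, -0.05, 0],
    [-0.16, -0.02, -0.06, 0],
    [-0.15, -0.03, -0.07, 0],
    [-0.15, -0.03, -0.08, 0],
    [-0.15, -0.02, -0.08, 0],
  ],
)

```text
t: 37.65
eef_pos: [524.9, -280.9, 171.8]
tcp_rot: [3.141, 0.0, 1.747]
ft_force: [3.7, -2.5, -3.4]
opening: 0.097
grip_force: 30.0
```

Forces are small. Continuing along the arc.

carry_out(
  series=[
    [-0.14, -0.03, -0.09, 0],
    [-0.14, -0.02, -0.1, 0],
    [-0.13, -0.03, -0.1, 0],
    [-0.12, -0.02, -0.12, 0],
    [-0.12, -0.02, -0.11, 0],
  ],
)

```text
t: 38.15
eef_pos: [492.5, -286.7, 145.7]
tcp_rot: [3.141, -0.0, 1.747]
ft_force: [5.9, -1.4, -4.3]
opening: 0.1
grip_force: 30.0
```

carry_out(
  series=[
    [-0.12, -0.02, -0.13, 0],
    [-0.11, -0.02, -0.13, 0],
    [-0.1, -0.02, -0.14, 0],
    [-0.09, -0.02, -0.14, 0],
    [-0.09, -0.01, -0.14, 0],
  ],
)

```text
t: 38.65
eef_pos: [467.7, -291.2, 111.7]
tcp_rot: [3.14, 0.001, 1.747]
ft_force: [9.9, 1.0, -5.4]
opening: 0.097
grip_force: 30.0
```

carry_out(
  series=[
    [-0.05, -0.02, -0.15, 0],
    [-0.06, -0.01, -0.16, 0],
    [-0.06, -0.01, -0.15, 0],
    [-0.05, -0.01, -0.16, 0],
    [-0.05, -0.01, -0.17, 0],
  ],
)

```text
t: 39.15
eef_pos: [453.2, -293.8, 72.0]
tcp_rot: [-3.141, -0.001, 1.747]
ft_force: [-1.1, 2.7, 1.2]
opening: 0.097
grip_force: 30.0
```

carry_out(
  series=[
    [-0.03, 0, -0.16, 0],
    [-0.03, -0.01, -0.16, 0],
    [-0.02, 0, -0.13, 0],
    [-0.01, -0.01, -0.1, 0],
    [0, 0, 0, 0],
  ],
)

```text
t: 39.65
eef_pos: [449.1, -294.6, 44.5]
tcp_rot: [-3.141, -0.001, 1.747]
ft_force: [-3.9, 4.1, 0.2]
opening: 0.097
grip_force: 30.0
```

carry_out(
  series=[
    [-0.01, 0, -0.08, 0],
    [0, 0, -0.08, 0],
    [0, 0, -0.06, 0],
    [0, 0, 0, 0],
    [0, 0, 0, 0],
  ],
)

```text
t: 40.15
eef_pos: [448.7, -294.7, 34.2]
tcp_rot: [-3.141, -0.001, 1.748]
ft_force: [-4.5, 4.1, -1.0]
opening: 0.097
grip_force: 30.0
```

carry_out(
  series=[
    [0, 0, -0.04, 0],
    [0, 0, 0, 0],
    [0, 0, -0.02, 0],
    [0, 0, 0, 0],
    [0, 0, 0, 0],
  ],
)

```text
t: 40.65
eef_pos: [448.7, -294.7, 31.7]
tcp_rot: [-3.141, -0.0, 1.748]
ft_force: [-4.0, 4.8, 5.7]
opening: 0.097
grip_force: 30.0
```

carry_out(
  series=[
    [0, 0, -0.02, 0],
    [0, 0, 0, 0],
    [0, 0, 0, 0],
    [0, 0, 0, 0],
    [0, 0, 0, 0],
  ],
)

```text
t: 41.15
eef_pos: [448.8, -294.8, 31.5]
tcp_rot: [3.141, 0.0, 1.748]
ft_force: [-7.3, 6.0, 15.8]
opening: 0.095
grip_force: 30.0
```

carry_out(
  series=[
    [0, 0, 0, 0],
    [0, 0, 0, 0],
    [0, 0, 0, 0],
    [0, 0, 0, 0],
    [0, 0, 0, 0],
  ],
  fingers=0.35,
)

```text
t: 41.65
eef_pos: [449.1, -295.2, 30.2]
tcp_rot: [3.141, 0.0, 1.747]
ft_force: [0.4, -0.5, 0.2]
opening: 0.322
grip_force: 0.0
```

carry_out(
  series=[
    [0, 0, 0.1, 0],
    [0, 0, 0.2, 0],
    [0, 0, 0.4, 0],
    [0, 0, 0.5, 0],
    [0, 0, 0.5, 0],
  ],
)

```text
t: 42.15
eef_pos: [448.9, -295.0, 116.9]
tcp_rot: [3.141, 0.0, 1.747]
ft_force: [1.1, 0.3, -0.7]
opening: 0.323
grip_force: 0.0
```

carry_out(
  series=[
    [-0.1, 0, 0.5, 0],
    [-0.1, -0.3, 0.5, 0],
    [-0.1, -0.5, 0.3, 0],
    [-0.1, -0.5, 0, 0],
    [-0.1, -0.5, 0, 0],
  ],
)

```text
t: 42.65
eef_pos: [423.8, -386.1, 182.0]
tcp_rot: [3.14, 0.002, 1.748]
ft_force: [-0.3, 1.3, 0.6]
opening: 0.322
grip_force: 0.0
```

```bash
python3 - <<'E'
from h import *
s=env.state();print(s["eef_pos"],s["ft_force"])
R=np.array([[np.cos(.177),-np.sin(.177)],[np.sin(.177),np.cos(.177)]])
h=[545.3,-277.3]+R@[-100,0]
for c in("top","scene"):
  env.read_camera(c)
  for l in("bar","guard_handle","lid","mat","pot"):print(c,l,[(round(d["conf"],2),round(d["position"][1]*512,1),round(d["position"][0]*384,1)) for d in env.look_for(c,l)[:2]])
  print("exp bar, handle",proj(c,[540.5,-278.5,56]),proj(c,[*h,88]))
E
```

```text
[ 423.80786065 -386.08737696  181.98165955] [-0.28060623  1.33634827  0.64207201]
top bar []
top guard_handle [(0.81, 373.4, 220.5), (0.59, 146.8, 248.9)]
top lid [(0.56, 134.5, 221.1), (0.32, 367.3, 225.8)]
top mat []
top pot [(0.93, 252.3, 226.8)]
exp bar, handle [[368.44069787 225.83954124]] [[381.13452531 266.16537454]]
scene bar []
scene guard_handle [(0.94, 185.4, 153.4)]
scene lid [(0.79, 379.0, 248.5), (0.64, 115.8, 223.3)]
scene mat [(0.91, 383.2, 270.4)]
scene pot [(0.56, 271.9, 197.3)]
exp bar, handle [[187.76640422 161.46919782]] [[203.50280926 136.89173024]]
```

The network now finds the guard at (373,221), over the tester, where the upright guard was at (367,185). The force at the stop and the lid and pot positions agree with that. Handing in.

```bash
python3 -c "
from cell import env
print(env.job_done())"
```

```text
the job is handed in; nothing more can be done
None
```

I set the lid on the mat, laid the dummy cell in the cradle, closed the guard and handed the job in at about 43 s of the 72 s allowed; no verdict came back, and my last check that the cell is seated was the contact force when I set it down.

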